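Seasoning tins label out on the pass

ROBOT

A 6-joint arm with a two-finger parallel gripper is mounted at the origin on the work surface. World frame = base frame: x ahead of the robot, y to its left, z up, the work surface at z = 0. Lengths are in mm, angles in degrees, forces in N, time in s.
With the tool pointing down it reaches from about 375 to 975 mm from the base axis. Payload 3.8 kg.
Tool frame: the origin (TCP) lies at the very end of the fingers, on their centre line; the grasp point (between the pads) lies 19 mm behind it (grip_point_offset is the distance from the TCP to the grasp point, in mm); z points along the fingers, y is the direction in which the jaws open and shut (so a half turn about z gives the same grasp; the last joint's range is limited). The gripper opens to 88 mm and grips with 3 to 60 N. Pads are 18 mm wide; open, the fingers measure 123 mm over their backs; the gripper's body (75 mm by 187 mm) begins 45 mm behind the grasp point.
Start: joints at [67.672, 15.12, 91.902, -0, 72.978, -2.114], TCP at [233.228, 633.421, 238.706] pointing down, gripper open.
Joint ranges: [-150.88, 150.88], [-54.13, 125.18], [17.81, 147.31], [-75.09, 255.09], [0, 152.58], [-146.25, 146.25]. Speed limits (degrees/s): [147.25, 147.25, 180, 180, 180, 180].

INTERFACE

Orientations are given as [roll, pitch, yaw] about the fixed x, y, z axes, in that order (R = Rz(yaw) Ry(pitch) Rx(roll)).
In Python, from cell import get_obs, get_image, camera_model, close_job, spot_in, silhouettes, mark_of, grip_point_offset gives the robot as it stands.
- The arm moves only by the tool jog_arm, never from a script. Its argument "deltas" is a list that holds one entry, the list of rows, each a list of 7 numbers: the shift along the tool's x, y, z in units of 60 mm (1.0 is 60 mm), then the turn, a rotation vector about the tool's x, y, z in units of 8 degrees (1.0 is 8 degrees), then the opening, from -1 (shut) to 1 (fully open). In form: [[[tx, ty, tz, wx, wy, wz, claw], ...]]. A call has 1 to 12 rows; each row shifts and turns the commanded pose from where the row before left it, along the tool's axes as they then stand; what a row does not reach is not made up. A row lasts 1/8 s, in which the tool goes at most 62.5 mm and 10.7 degrees, less where a joint would pass 70% of its speed; a pose out of reach is approached as far as the arm can. A call is refused whole if a number of a shift passes 1 or a number of a turn 1, either way. A call with a gripper value outside its range is refused whole. The fingers move at their own pace and stop on an object; the grip force is fixed at half the most. Time passes only in rows, so rows that do not move let the fingers close. It gives the time, the measured TCP pose, the force and the opening at its end, in the units of the state.
- get_obs(): the state, without advancing time (a new reading comes with each control period).
- get_image(name): name is "scene" or "top" or "wrist"; returns the picture (400x640x3 uint8, red, green, blue); there is no depth.
- camera_model(name): a dict with "intrinsics" (3x3 intrinsics, pixels), "R" (3x3) and "t" (3): a world point X has camera coordinates R X + t. Camera axes: x right, y down, z forward; pixel columns grow to the right and rows downward; lengths in mm; the calibration is good to about 2 mm. The wrist camera is an equidistant fisheye: a pixel r from the principal point sees the ray r / f radians off the axis. A picture is of the moment at which its call begins: read the wrist's pose just before it. camera_model takes no time and is no camera call; for the wrist camera it gives the pose at the moment of the call.
- close_job(): hands the job in, once; it reports no verdict.
Trained networks look in the newest picture that a camera, given by its name, has taken for a name from the list of things; names that differ only in an ending like _2 or _b are one class to them, and where a whole thing is asked for, a point or a joint stands for the part that bears it (a point fixed in the world has none). Each returns a list of dicts, best first, with "p" (0 to 1); they miss things now and then, are a little off and sometimes report something else, mostly with a low value. They report only what shows in the picture. A call takes as long as a camera call. They do not tell look-alikes from the thing itself.
- spot_in(camera, label): "point" ([x, y, z] in mm, in world coordinates, good to about 4 mm: the middle of the surface that is visible of it).
- silhouettes(camera, label): "region" (400x640 bool, what is visible of it).
- mark_of(camera, label): "point" ([x, y, z] in mm, in world coordinates, good to about 4 mm: a listed point, or the origin of a listed thing).
The state is a dict: "clock": time; "qpos": joint angles; "qvel": joint speeds; "joint_efforts": joint torques, N m; "position": TCP position; "eef_rot": TCP orientation; "ft_force": force on the tool from outside, world axes, zero at the start; "torque": the same for the moment, N m; "gripper_width": finger opening in mm.
Only numpy, scipy, OpenCV 4.12 (cv2) and the standard library are available. Lean on these libraries where they do the work, as an engineer would, in place of code of your own. Each camera call takes 0.05 s, during which the arm holds its last target.

TASK

Make the seasoning caddy ready for service: take the tin out of the drying rack and stand it in the caddy's empty bay, and turn round the tin that stands back to front in its own bay, so that all three tins stand fully down in their bays with their labels facing out of the caddy on the guests' side, away from you. The rack lets you hold its tin only by the sides without label, the caddy only by label and back, so put it down on the slate plate or the free counter and take it anew. Keep the tins upright, lower them gently to the bottom instead of dropping them, and leave the third tin and everything else on the counter where they are.

Things in the scene. Friction and masses are not known exactly. Their poses are not given: they have to be found in the camera images.
- tin_rack_mid (a point): Square metal seasoning tin, 56 x 56 mm, 95 mm high, 0.15 to 0.3 kg, upright; a brown paper label on one side face, a black flap on the lid along the edge over the label. This point: its centre, 47.5 mm above its underside; z up, x out through the label. This is the tin in the drying rack, at the right.
- tin_rack_label (a point): centre of the label face of the tin from the drying rack, 28 mm from the tin's axis along its x
- tin_back_mid (a point): Square metal seasoning tin, 56 x 56 mm, 95 mm high, 0.15 to 0.3 kg, upright; a brown paper label on one side face, a black flap on the lid along the edge over the label. This point: its centre, 47.5 mm above its underside; z up, x out through the label. This is the tin in the caddy that stands back to front.
- tin_back_label (a point): centre of the label face of the tin that stands back to front, 28 mm from the tin's axis along its x
- tin_good_mid (a point): Square metal seasoning tin, 56 x 56 mm, 95 mm high, 0.15 to 0.3 kg, upright; a brown paper label on one side face, a black flap on the lid along the edge over the label. This point: its centre, 47.5 mm above its underside; z up, x out through the label. This is the tin in the caddy that already stands right.
- tin_good_label (a point): centre of the label face of the tin that already stands right, 28 mm from the tin's axis along its x
- caddy: Fixed wooden caddy, at the left. Origin: centre of its underside, on the counter; x to the guests' side (away from the robot). Floor 12 mm thick, 100 mm deep. Three bays at x = 0, y = -76, 0, +76 mm, 68 mm wide in y between 8 mm partitions up to 107 mm, level with a standing tin's top; open to +x, -x and above, so tins there are held by front and back only.
- liner: Thin cork pad, 54 mm square, flat on the caddy's floor in the middle of the empty bay (which bay varies). Origin 12 mm above the counter; a tin standing on it has its centre 59.5 mm above the counter.
- rack: Fixed drying rack. Origin: on the counter under the tin's stall; stall floor 10 mm up. 5 mm wire hoops, 105 mm high, 100 mm long in y, at x = -34.5 and +34.5 mm cover the tin's label and back; its other two sides face y, where the stall is open. Two plates fixed upright at x = 65 to 105 mm, 98 mm high. Base x -70 to 130, y -65 to 65 mm.
- slate: Flat dark serving plate (the slate), 130 x 130 mm, 6 mm thick, fixed on the counter between rack and caddy, empty. Origin: centre of its underside, on the counter.
- mill: bystander: wooden pepper mill, 54 mm wide, 150 mm high. Origin: centre of its underside.
- ramekin: bystander: white ramekin, 80 mm wide, 45 mm high. Origin: centre of its underside.
- dish: bystander: blue side plate, 110 mm wide, 20 mm high. Origin: centre of its underside.
- oil: bystander: amber oil bottle, 60 mm wide, 170 mm high. Origin: centre of its underside.
- spoon: bystander: steel spoon, 170 mm long, lying. Origin: its middle, at its underside.
- cup: bystander: terracotta cup, 72 mm wide, 70 mm high. Origin: centre of its underside.
- bowl: bystander: white bowl, 120 mm wide, 55 mm high. Origin: centre of its underside.
Mind the look-alikes: they are no part of the job. Leave any purple look-alike of the part that bears tin_back_mid alone.

How it is judged (in metres and radians):
At the end, for the whole second after the job is handed in: All three tins upright (0.12 rad), at rest and released on the caddy floor (4 mm), within 20 mm of mid-bay along the caddy's x, labels to its +x within 0.22 rad; the rack's tin within 22 mm of the liner, the others within 30 mm of their starts (angle between each of tin_rack_mid, tin_back_mid, tin_good_mid's own z axis and vertical below 0.12 rad and angle between the x axis of each of tin_rack_mid, tin_back_mid, tin_good_mid and the x axis of caddy, either way round below 0.22 rad and x of each of tin_rack_label, tin_back_label, tin_good_label in the frame of caddy above 0 m and x of tin_rack_mid in the frame of caddy between -0.02 and 0.02 m and z of tin_rack_mid in the frame of caddy between 0.0555 and 0.0635 m and linear speed of each of tin_rack, tin_back, tin_good below 0.02 m/s and contact force between the fingers and tin_rack below 0.05 N and horizontal distance between tin_rack_mid and liner below 0.022 m and x of tin_back_mid in the frame of caddy between -0.02 and 0.02 m and z of tin_back_mid in the frame of caddy between 0.0555 and 0.0635 m and contact force between the fingers and tin_back below 0.05 N and distance of each of tin_back_mid, tin_good_mid from where it was at the start of the episode below 0.03 m and x of tin_good_mid in the frame of caddy between -0.02 and 0.02 m and z of tin_good_mid in the frame of caddy between 0.0555 and 0.0635 m and contact force between the fingers and tin_good below 0.05 N); the robot touches nothing.
It fails at once if a tin is tipped over (more than 0.7 rad) (angle between any of tin_rack_mid, tin_back_mid, tin_good_mid's own z axis and vertical above 0.7 rad).
It fails at once if a tin is let go in the caddy more than 15 mm above its floor board ((x of tin_rack_mid in the frame of caddy between -0.05 and 0.05 m and y of tin_rack_mid in the frame of caddy between -0.114 and 0.114 m and z of tin_rack_mid in the frame of caddy above 0.075 m and contact force between each of the arm, the fingers and tin_rack below 0.01 N) or (x of tin_back_mid in the frame of caddy between -0.05 and 0.05 m and y of tin_back_mid in the frame of caddy between -0.114 and 0.114 m and z of tin_back_mid in the frame of caddy above 0.075 m and contact force between each of the arm, the fingers and tin_back below 0.01 N)).
It fails at once if the tin that stands right is moved by more than 30 mm (distance of tin_good_mid from where it was at the start of the episode above 0.03 m).
It fails at once if a bystander is moved by more than 40 mm (distance of any of mill, ramekin, dish, oil, spoon, cup, bowl from where it was at the start of the episode above 0.04 m).
It also fails if it takes over 72 s, if anything falls off the work surface, if the arm or the gripper's body presses on something with over 40 N, if the wrist force passes 120 N, or if a joint passes its speed limit or range.

## Working session

There is one attempt and no reset: what is moved stays moved. The work goes in short steps, Python scripts to look and compute and a tool call to move; the robot and the scene stay as the last step left them, time stands still between calls to the robot, and variables do not carry over. Pictures are saved under pics/ and viewed, and the job is handed in when it is done.

Besides the shell and the picture viewer there is one more tool, called after "Call:" by a JSON object that holds its "name" and its "arguments". jog_arm: Moves the arm, as the interface text tells. Its arguments: {"type":"object","properties":{"deltas":{"type":"array"}},"required":["deltas"]}

```bash
ls; mkdir -p pics; python3 - <<'E'
from cell import *
import cv2
o=get_obs();print(o['clock'],o['position'],o['eef_rot'],o['gripper_width'])
for n in("scene","top","wrist"):
    im=get_image(n);cv2.imwrite(f'pics/{n}0.png',im[:,:,::-1])
    m=camera_model(n);print(n,m['intrinsics'],m['R'],m['t'])
E
```

```text
pics
0.0 [232.9686306  632.79114567 237.41420349] [-1.79875717e+02 -5.23046103e-03  1.59787396e+02] 87.97529122276454
scene [[368.52885779   0.         312.54591649]
 [  0.         368.52885779 201.11841112]
 [  0.           0.           1.        ]] [[-0.0783796   0.99671131 -0.02057192]
 [ 0.54072236  0.025167   -0.84082456]
 [-0.83754162 -0.07702719 -0.54091667]] [  21.02487169 -255.18722148 1549.99103126]
top [[373.54454824   0.         319.33175632]
 [  0.         373.54454824 192.65890619]
 [  0.           0.           1.        ]] [[-0.02173977 -0.99861132 -0.04798767]
 [-0.98584735  0.02939321 -0.16504859]
 [ 0.16622991  0.0437204  -0.98511733]] [ 58.85772994 592.53459844 851.89523132]
wrist [[309.70691629   0.         324.74227044]
 [  0.         309.70691629 198.22838612]
 [  0.           0.           1.        ]] [[ 3.43887953e-01  9.39010213e-01 -9.45974956e-04]
 [ 9.07606674e-01 -3.32128533e-01  2.56789334e-01]
 [ 2.40813622e-01 -8.91653316e-02 -9.66466938e-01]] [-675.83003948  -36.15125406  388.73840072]
```

View pics/scene0.png

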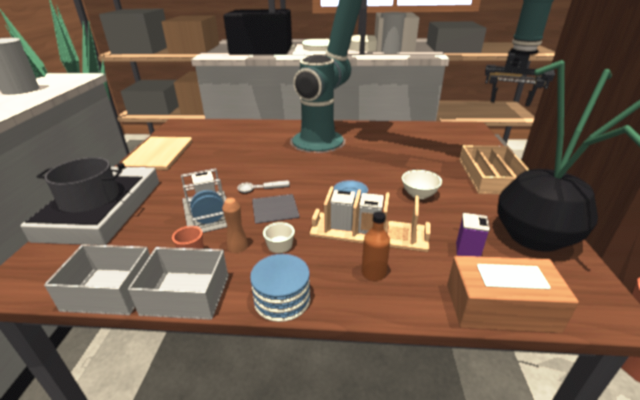

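View pics/top0.png

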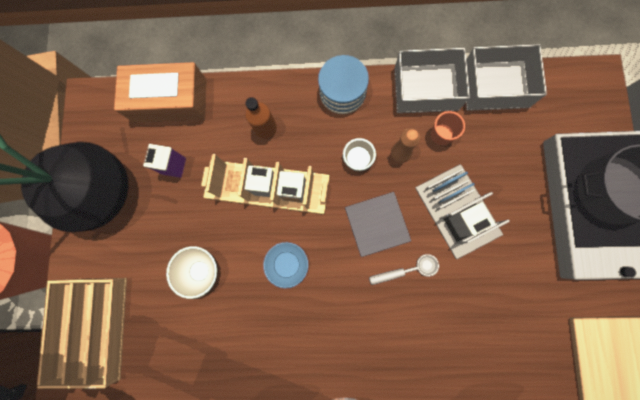

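View pics/wrist0.png

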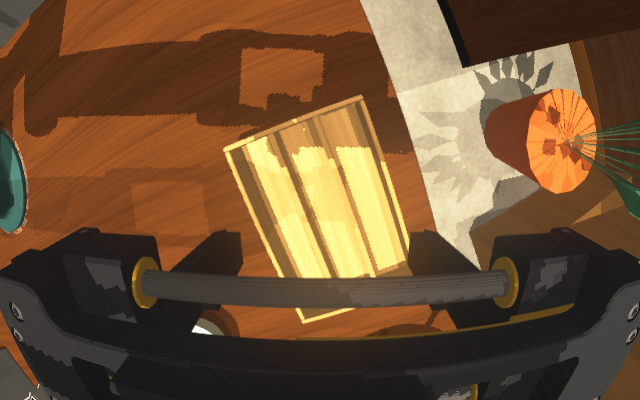

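```bash
python3 - <<'E'
from cell import *
import numpy as np
for c in("scene","top","wrist"):
  for l in ["tin_rack_mid","tin_rack_label","tin_back_mid","tin_good_mid","tin_back_label","tin_good_label","caddy","liner","rack","slate"]:
    r=mark_of(c,l); print(c,l,[(round(d['p'],2),np.round(d['point']).astype(int).tolist()) for d in r[:4]])
print(get_obs()['clock'], grip_point_offset)
E
```

```text
scene tin_rack_mid [(0.58, [517, -306, 59]), (0.23, [582, 117, 60]), (0.18, [493, -310, 60])]
scene tin_rack_label [(0.88, [493, -313, 61])]
scene tin_back_mid [(0.97, [606, 110, 61]), (0.87, [684, 430, 44]), (0.56, [620, 183, -2]), (0.22, [423, 131, -1])]
scene tin_good_mid [(0.93, [621, 182, 55]), (0.25, [415, 356, 0])]
scene tin_back_label [(0.78, [580, 116, 61]), (0.56, [687, 457, 51]), (0.4, [517, -304, 57]), (0.2, [693, -54, 4])]
scene tin_good_label [(0.74, [649, 183, 53]), (0.45, [521, -96, 1])]
scene caddy [(0.92, [622, 183, 0])]
scene liner [(0.78, [635, 258, 11])]
scene rack [(0.94, [520, -310, 0]), (0.2, [699, -169, -4])]
scene slate [(0.72, [520, -96, 2])]
top tin_rack_mid [(0.56, [519, -305, 58])]
top tin_rack_label [(0.95, [495, -315, 57])]
top tin_back_mid [(0.78, [608, 111, 65]), (0.74, [683, 429, 52])]
top tin_good_mid [(0.9, [626, 186, 60]), (0.22, [743, -269, -3])]
top tin_back_label [(0.97, [695, 458, 53]), (0.88, [583, 115, 60]), (0.53, [622, 187, 61])]
top tin_good_label [(0.73, [646, 180, 61]), (0.36, [746, -266, -4])]
top caddy [(0.59, [621, 185, 1])]
top liner [(0.54, [632, 260, 9])]
top rack [(0.66, [516, -309, 2])]
top slate [(0.58, [523, -95, -3])]
wrist tin_rack_mid [(0.72, [515, -305, 57])]
wrist tin_rack_label [(0.73, [491, -314, 59])]
wrist tin_back_mid []
wrist tin_good_mid []
wrist tin_back_label []
wrist tin_good_label []
wrist caddy []
wrist liner []
wrist rack []
wrist slate [(0.36, [490, -311, 61])]
1.65 18.700000000000003
```

```bash
python3 - <<'E'
import cv2,numpy as np
t=cv2.imread('pics/top0.png');s=cv2.imread('pics/scene0.png')
a=cv2.resize(t[140:220,195:335],None,fx=4,fy=4,interpolation=cv2.INTER_CUBIC)[:,:400]
def c(im,x,y,w,h):return cv2.resize(im[y:y+h,x:x+w],(400,300),interpolation=cv2.INTER_CUBIC)
cv2.imwrite('pics/crop0.png',np.vstack([np.hstack([c(t,225,145,110,82),c(t,410,160,110,82)]),np.hstack([c(s,310,170,120,90),c(s,170,160,100,75)])]))
E
```

```text
(no output)
```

View pics/crop0.png

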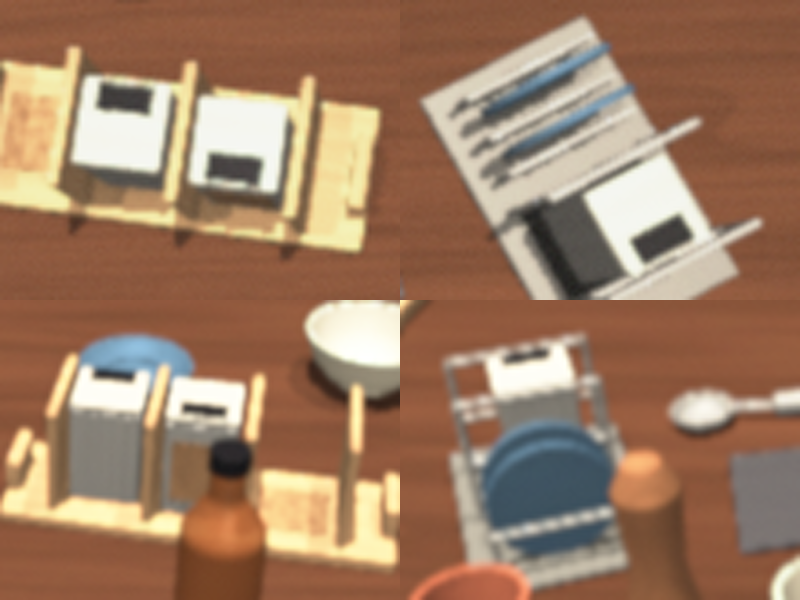

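```bash
cat > h.py <<'E'
from cell import *
import numpy as np,cv2
def ray(c,uv,m=None):
    m=m or camera_model(c);K=m['intrinsics'];R=np.array(m['R']);t=np.array(m['t'])
    x=(uv[0]-K[0][2])/K[0][0];y=(uv[1]-K[1][2])/K[1][1]
    if c=='wrist':
        r=np.hypot(x,y);d=np.array([0,0,1.]) if r<1e-9 else np.array([x/r*np.sin(r),y/r*np.sin(r),np.cos(r)])
    else: d=np.array([x,y,1.])
    return -R.T@t,R.T@d
def onz(c,uv,z,m=None):
    o,d=ray(c,uv,m);return o+d*(z-o[2])/d[2]
def proj(c,X,m=None):
    m=m or camera_model(c);K=m['intrinsics'];p=np.array(m['R'])@np.array(X,float)+np.array(m['t'])
    if c=='wrist':
        th=np.arctan2(np.hypot(p[0],p[1]),p[2]);n=np.hypot(p[0],p[1]);q=p[:2]/n*th
    else:q=p[:2]/p[2]
    return np.array([K[0][0]*q[0]+K[0][2],K[1][1]*q[1]+K[1][2]])
E
python3 - <<'E'
from h import *
for l in ["mill","ramekin","dish","oil","spoon","cup","bowl"]:
  for c in("top","scene"):
    r=mark_of(c,l);print(l,c,[(round(d['p'],2),np.round(d['point']).astype(int).tolist()) for d in r[:2]])
im=cv2.imread('pics/top0.png')
hsv=cv2.cvtColor(im,cv2.COLOR_BGR2HSV)
mk=((hsv[...,1]<40)&(hsv[...,2]>190)).astype(np.uint8)
mk=cv2.morphologyEx(mk,cv2.MORPH_OPEN,np.ones((2,2),np.uint8))
n,lab,st,ce=cv2.connectedComponentsWithStats(mk)
for i in range(1,n):
    if 100<st[i,4]<1500:print(st[i],ce[i])
E
```

```text
mill top [(0.62, [705, -163, 0]), (0.45, [513, -310, -1])]
mill scene [(0.56, [700, -166, -4]), (0.36, [743, -271, -5])]
ramekin top [(0.83, [689, -54, 3]), (0.31, [413, 353, -2])]
ramekin scene [(0.66, [693, -51, 3])]
dish top [(0.84, [423, 135, 1]), (0.35, [622, 185, 3])]
dish scene [(0.86, [424, 132, 0])]
oil top [(0.75, [779, 186, 5]), (0.41, [425, 133, -1])]
oil scene [(0.84, [782, 188, 0]), (0.31, [521, -305, -1])]
spoon top [(0.65, [404, -152, 0])]
spoon scene [(0.52, [403, -150, -4])]
cup top [(0.66, [745, -270, -5])]
cup scene [(0.71, [746, -269, -5])]
bowl top [(0.64, [622, 185, 2]), (0.6, [414, 352, -1])]
bowl scene [(0.87, [414, 352, 0]), (0.64, [519, -99, 1])]
[ 477   67   48   31 1326] [500.11085973  82.13574661]
[ 402   70   53   31 1484] [427.58760108  85.09770889]
[ 130   74   49   25 1094] [154.39396709  86.00639854]
[558 135   9  51 186] [561.9516129  159.78494624]
[344 140  33  31 598] [359.38795987 156.88795987]
[145 146  27  25 379] [160.34828496 158.05540897]
[246 167  27  26 442] [258.63348416 181.63574661]
[278 173  27  25 448] [291.375      182.52901786]
[435 178  36  21 133] [454.87218045 187.59398496]
[440 224  14  23 114] [446.45614035 234.64912281]
[ 168  248   49   51 1279] [195.46989836 273.33620016]
[372 256  64  28 479] [410.38413361 270.74112735]
```

```bash
cat >> h.py <<'E'
import json
def plan(pose,wps):
    """pose=[x,y,z,psi]; wps list of (x,y,z,psi,nrows,claw). prints rows rounded, returns final cmd pose"""
    p=np.array(pose,float);rows=[]
    for x,y,z,ps,n,cl in wps:
        tgt=np.array([x,y,z,ps],float);s=p.copy()
        for k in range(1,n+1):
            g=s+(tgt-s)*k/n
            d=g-p;a=np.radians(p[3])
            tx=np.cos(a)*d[0]+np.sin(a)*d[1];ty=np.sin(a)*d[0]-np.cos(a)*d[1]
            r=np.round([tx/60,ty/60,-d[2]/60,-d[3]/8],2)+0.
            if abs(r).max()>1:print('TOO BIG',r)
            rows.append([r[0],r[1],r[2],0,0,r[3],cl])
            dx=60*(np.cos(a)*r[0]+np.sin(a)*r[1]);dy=60*(np.sin(a)*r[0]-np.cos(a)*r[1])
            p=p+np.array([dx,dy,-60*r[2],-8*r[3]])
    for i in range(0,len(rows),12):print(json.dumps([rows[i:i+12]]).replace('.0,',',').replace(' ',''))
    print('end',np.round(p,2).tolist());return p
def st():
    o=get_obs();print('t',round(o['clock'],2),'pos',np.round(o['position'],1),'rot',np.round(o['eef_rot'],2),'w',round(o['gripper_width'],1),'F',np.round(o['ft_force'],1),'q6',round(o['qpos'][5],1));return o
E
python3 - <<'E'
from h import *
plan([233.228,633.421,238.706,159.786],[(560,100,280,79,13,1)])
E
```

```text
[[[-0.63,-0.5,-0.05,0,0,0.78,1],[-0.68,-0.42,-0.06,0,0,0.77,1],[-0.72,-0.35,-0.05,0,0,0.78,1],[-0.76,-0.27,-0.05,0,0,0.78,1],[-0.78,-0.19,-0.05,0,0,0.77,1],[-0.79,-0.1,-0.06,0,0,0.78,1],[-0.8,-0.01,-0.05,0,0,0.78,1],[-0.8,0.07,-0.05,0,0,0.77,1],[-0.79,0.16,-0.06,0,0,0.78,1],[-0.76,0.24,-0.05,0,0,0.78,1],[-0.74,0.33,-0.05,0,0,0.77,1],[-0.69,0.4,-0.06,0,0,0.78,1]]]
[[[-0.65,0.47,-0.05,0,0,0.78,1]]]
end [559.94, 99.97, 280.11, 78.99]
```

Call:
{"name": "jog_arm", "arguments": {"deltas": [[[-0.63, -0.5, -0.05, 0, 0, 0.78, 1], [-0.68, -0.42, -0.06, 0, 0, 0.77, 1], [-0.72, -0.35, -0.05, 0, 0, 0.78, 1], [-0.76, -0.27, -0.05, 0, 0, 0.78, 1], [-0.78, -0.19, -0.05, 0, 0, 0.77, 1], [-0.79, -0.1, -0.06, 0, 0, 0.78, 1], [-0.8, -0.01, -0.05, 0, 0, 0.78, 1], [-0.8, 0.07, -0.05, 0, 0, 0.77, 1], [-0.79, 0.16, -0.06, 0, 0, 0.78, 1], [-0.76, 0.24, -0.05, 0, 0, 0.78, 1], [-0.74, 0.33, -0.05, 0, 0, 0.77, 1], [-0.69, 0.4, -0.06, 0, 0, 0.78, 1]]]}}

```text
clock: 3.85
position: [535.8, 139.7, 277.4]
eef_rot: [180.0, -0.0, 85.0]
ft_force: [0.1, 0.0, 0.7]
gripper_width: 87.9
```

Call:
{"name": "jog_arm", "arguments": {"deltas": [[[-0.65, 0.47, -0.05, 0, 0, 0.78, 1], [0, 0, 0, 0, 0, 0, 1], [0, 0, 0, 0, 0, 0, 1]]]}}

```text
clock: 4.22
position: [559.7, 100.1, 280.0]
eef_rot: [-180.0, -0.0, 79.0]
ft_force: [0.1, 0.1, 0.3]
gripper_width: 87.8
```

```bash
python3 - <<'E'
from h import *
st()
m=camera_model('wrist');np.savez('w1.npz',K=m['intrinsics'],R=m['R'],t=m['t'])
cv2.imwrite('pics/w1.png',get_image('wrist')[:,:,::-1]);st()
for l in ["tin_back_mid","tin_back_label","tin_good_mid","caddy","liner"]:
    r=mark_of('wrist',l);print(l,[(round(d['p'],2),np.round(d['point']).astype(int).tolist()) for d in r[:2]])
E
```

```text
t 4.22 pos [559.7 100.1 280. ] rot [-1.7996e+02 -2.0000e-02  7.8990e+01] w 87.8 F [0.1 0.1 0.3] q6 18.6
t 4.28 pos [559.4 100.6 279.9] rot [-1.7996e+02 -2.0000e-02  7.9040e+01] w 88.3 F [0.7 0.7 0.3] q6 18.6
tin_back_mid []
tin_back_label [(0.98, [582, 114, 60])]
tin_good_mid []
caddy []
liner [(0.67, [638, 258, 14])]
```

View pics/w1.png

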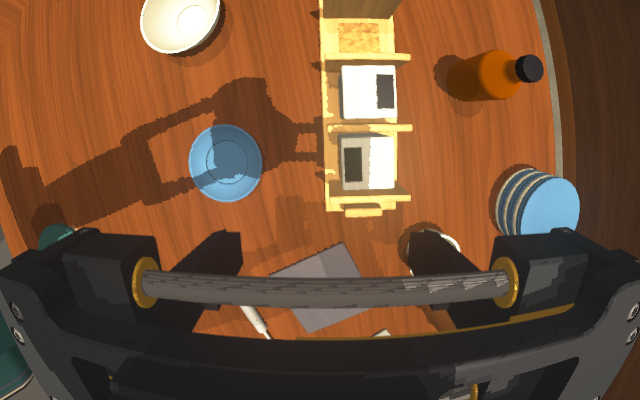

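```bash
python3 - <<'E'
import cv2
im=cv2.imread('pics/w1.png')
c=cv2.resize(im[0:220,310:430],None,fx=3.63,fy=3.63,interpolation=cv2.INTER_CUBIC)
c2=cv2.resize(im[50:210,315:425],None,fx=5,fy=5,interpolation=cv2.INTER_CUBIC)[-600:]
cv2.imwrite('pics/w1c.png',cv2.resize(im[55:215,315:425],(550,800),interpolation=cv2.INTER_CUBIC)[:600])
cv2.imwrite('pics/w1d.png',cv2.resize(im[115:215,320:420],(600,600),interpolation=cv2.INTER_CUBIC))
E
```

```text
(no output)
```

View pics/w1d.png

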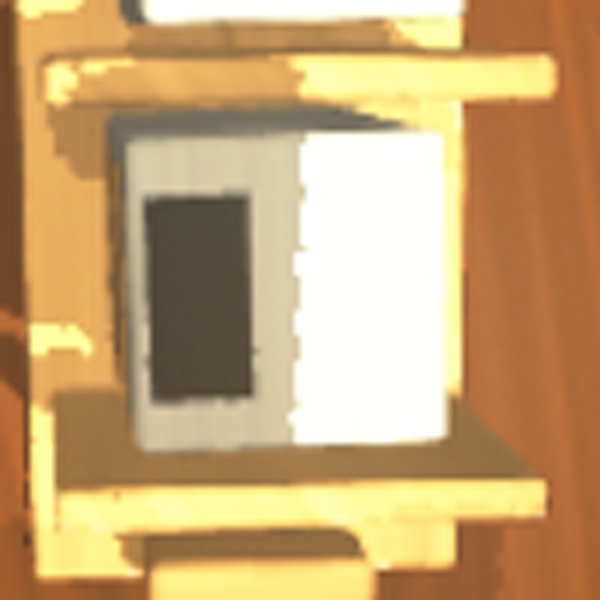

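View pics/w1c.png

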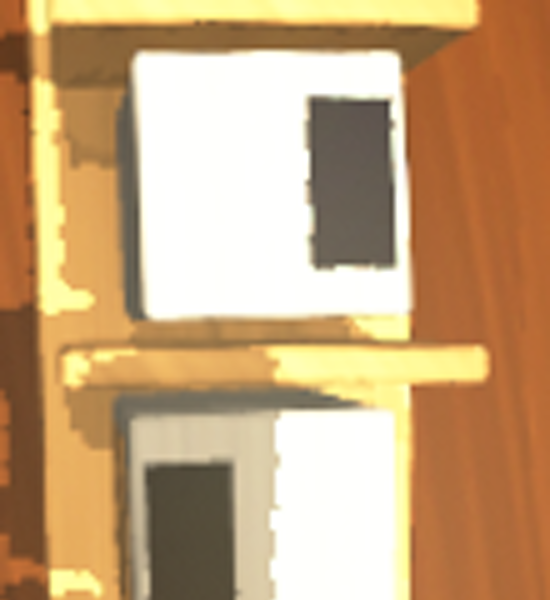

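```bash
python3 - <<'E'
from h import *
z=np.load('w1.npz');m=dict(intrinsics=z['K'],R=z['R'],t=z['t'])
def q(n,pts,s,ox,oy,h):
    P=np.array([onz('wrist',(ox+x/s,oy+y/s),h,m)[:2] for x,y in pts]);c=P.mean(0)
    print(n,np.round(P,1).tolist(),'c',np.round(c,1),'sides',[round(float(np.linalg.norm(P[i]-P[(i+1)%4])),1) for i in range(4)],
     'ang',[round(float(np.degrees(np.arctan2(*(P[j]-P[i])[::-1]))),1) for i,j in ((0,1),(3,2),(3,0),(2,1))])
# order TL TR BR BL
q('back',[(122,132),(447,130),(447,440),(137,450)],6,320,115,107)
q('good',[(132,52),(402,52),(412,315),(142,318)],5,315,55,107)
q('partmid',[(45,55),(555,55),(555,98),(45,103)],6,320,115,107)
q('partlow',[(58,485),(545,480),(545,515),(58,527)],6,320,115,107)
E
```

```text
back [[584.3, 143.8], [640.4, 134.5], [632.1, 79.6], [576.8, 88.2]] c [608.4 111.5] sides [56.8, 55.5, 56.0, 56.2] ang [-9.5, -8.9, 82.3, 81.5]
good [[599.3, 216.9], [654.8, 208.5], [646.7, 153.3], [590.9, 162.0]] c [622.9 185.2] sides [56.1, 55.7, 56.4, 55.5] ang [-8.6, -8.8, 81.3, 81.7]
partmid [[573.9, 159.3], [661.9, 144.5], [660.7, 137.0], [572.3, 151.2]] c [617.2 148. ] sides [89.3, 7.6, 89.5, 8.3] ang [-9.6, -9.1, 79.1, 80.8]
partlow [[561.9, 84.5], [649.3, 68.7], [648.5, 62.2], [560.5, 76.9]] c [605.1  73.1] sides [88.8, 6.6, 89.3, 7.7] ang [-10.2, -9.5, 79.3, 83.3]
```

```bash
python3 - <<'E'
from h import *
plan([559.94,99.97,280.11,78.99],[(608.4,111.5,200,81,3,1),(608.4,111.5,62,81,5,1)])
E
```

```text
[[[0.11,0.25,0.45,0,0,-0.08,1],[0.12,0.26,0.44,0,0,-0.09,1],[0.1,0.25,0.45,0,0,-0.08,1],[0,0,0.46,0,0,0,1],[0,0,0.46,0,0,0,1],[0,0,0.46,0,0,0,1],[0,0,0.46,0,0,0,1],[0,0,0.46,0,0,0,1]]]
end [608.36, 111.26, 61.71, 80.99]
```

Call:
{"name": "jog_arm", "arguments": {"deltas": [[[0.11, 0.25, 0.45, 0, 0, -0.08, 1], [0.12, 0.26, 0.44, 0, 0, -0.09, 1], [0.1, 0.25, 0.45, 0, 0, -0.08, 1], [0, 0, 0.46, 0, 0, 0, 1], [0, 0, 0.46, 0, 0, 0, 1], [0, 0, 0.46, 0, 0, 0, 1], [0, 0, 0.46, 0, 0, 0, 1], [0, 0, 0.46, 0, 0, 0, 1], [0, 0, 0, 0, 0, 0, 1]]]}}

```text
clock: 5.65
position: [605.8, 111.5, 59.1]
eef_rot: [-179.7, 0.1, 81.0]
ft_force: [0.1, 0.1, -0.0]
gripper_width: 88.0
```

Call:
{"name": "jog_arm", "arguments": {"deltas": [[[0, 0, 0, 0, 0, 0, -1], [0, 0, 0, 0, 0, 0, -1], [0, 0, 0, 0, 0, 0, -1], [0, 0, 0, 0, 0, 0, -1]]]}}

```text
clock: 6.15
position: [608.9, 111.4, 62.9]
eef_rot: [179.9, -0.0, 81.0]
ft_force: [-1.6, -0.7, 4.0]
gripper_width: 55.6
```

```bash
python3 - <<'E'
from h import *
plan([608.36, 111.26, 61.71, 80.99],[(608.36,111.26,176,81,5,-1),(521,-96,170,171,13,-1),(521,-96,66,171,4,-1),(521,-96,58,171,2,-1)])
E
```

```text
[[[0,0,-0.38,0,0,0,-1],[0,0,-0.38,0,0,0,-1],[0,0,-0.38,0,0,0,-1],[0,0,-0.38,0,0,0,-1],[0,0,-0.38,0,0,0,-1],[-0.28,-0.07,0.01,0,0,-0.87,-1],[-0.27,-0.1,0,0,0,-0.86,-1],[-0.25,-0.14,0.01,0,0,-0.87,-1],[-0.24,-0.16,0.01,0,0,-0.86,-1],[-0.22,-0.19,0.01,0,0,-0.87,-1],[-0.19,-0.22,0,0,0,-0.86,-1],[-0.16,-0.23,0.01,0,0,-0.87,-1]]]
[[[-0.14,-0.26,0.01,0,0,-0.86,-1],[-0.1,-0.27,0.01,0,0,-0.87,-1],[-0.07,-0.28,0,0,0,-0.86,-1],[-0.03,-0.29,0.01,0,0,-0.87,-1],[0,-0.28,0.01,0,0,-0.87,-1],[0.03,-0.29,0.01,0,0,-0.86,-1],[0,0,0.43,0,0,0,-1],[0,0,0.43,0,0,0,-1],[0,0,0.44,0,0,0,-1],[0,0,0.43,0,0,0,-1],[0,0,0.07,0,0,0,-1],[0,0,0.06,0,0,0,-1]]]
end [521.1, -95.98, 58.11, 170.99]
```

Call:
{"name": "jog_arm", "arguments": {"deltas": [[[0, 0, -0.38, 0, 0, 0, -1], [0, 0, -0.38, 0, 0, 0, -1], [0, 0, -0.38, 0, 0, 0, -1], [0, 0, -0.38, 0, 0, 0, -1], [0, 0, -0.38, 0, 0, 0, -1], [-0.28, -0.07, 0.01, 0, 0, -0.87, -1], [-0.27, -0.1, 0, 0, 0, -0.86, -1], [-0.25, -0.14, 0.01, 0, 0, -0.87, -1], [-0.24, -0.16, 0.01, 0, 0, -0.86, -1], [-0.22, -0.19, 0.01, 0, 0, -0.87, -1], [-0.19, -0.22, 0, 0, 0, -0.86, -1], [-0.16, -0.23, 0.01, 0, 0, -0.87, -1]]]}}

```text
clock: 7.65
position: [560.8, -0.6, 172.3]
eef_rot: [-180.0, -0.0, 129.7]
ft_force: [-0.4, 0.3, -1.8]
gripper_width: 56.1
```

```bash
python3 - <<'E'
from h import *
st();cv2.imwrite('pics/t1.png',cv2.resize(get_image('top')[80:320,180:520,::-1],None,fx=2,fy=2))
E
```

```text
t 7.65 pos [560.8  -0.6 172.3] rot [-1.7997e+02 -2.0000e-02  1.2969e+02] w 56.1 F [-0.4  0.3 -1.8] q6 -42.3
```

View pics/t1.png

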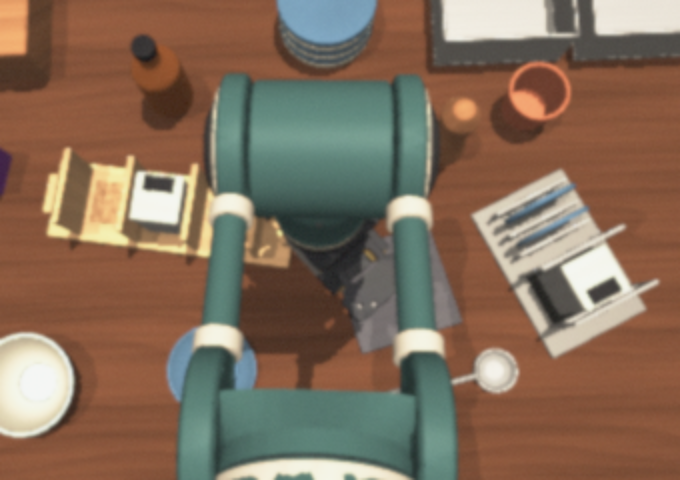

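The tin is in the grip (opening 56 mm, about 1.8 N of weight), and the other tin is unmoved in its bay at about (158,200) in this crop. I'll carry on to the slate.

Call:
{"name": "jog_arm", "arguments": {"deltas": [[[-0.14, -0.26, 0.01, 0, 0, -0.86, -1], [-0.1, -0.27, 0.01, 0, 0, -0.87, -1], [-0.07, -0.28, 0, 0, 0, -0.86, -1], [-0.03, -0.29, 0.01, 0, 0, -0.87, -1], [0, -0.28, 0.01, 0, 0, -0.87, -1], [0.03, -0.29, 0.01, 0, 0, -0.86, -1], [0, 0, 0.43, 0, 0, 0, -1], [0, 0, 0.43, 0, 0, 0, -1], [0, 0, 0.44, 0, 0, 0, -1], [0, 0, 0.43, 0, 0, 0, -1], [0, 0, 0.07, 0, 0, 0, -1], [0, 0, 0.06, 0, 0, 0, -1]]]}}

```text
clock: 9.2
position: [521.6, -96.0, 58.5]
eef_rot: [-180.0, 0.0, 170.9]
ft_force: [0.0, 0.4, -1.9]
gripper_width: 55.8
```

Call:
{"name": "jog_arm", "arguments": {"deltas": [[[0, 0, 0, 0, 0, 0, -1], [0, 0, 0.02, 0, 0, 0, -1], [0, 0, 0.02, 0, 0, 0, -1], [0, 0, 0, 0, 0, 0, -1]]]}}

```text
clock: 9.7
position: [521.9, -96.2, 56.8]
eef_rot: [-180.0, 0.1, 171.0]
ft_force: [-0.3, 0.7, 4.2]
gripper_width: 55.8
```

Call:
{"name": "jog_arm", "arguments": {"deltas": [[[0, 0, 0, 0, 0, 0, 1], [0, 0, 0, 0, 0, 0, 1], [0, 0, 0, 0, 0, 0, 1], [0, 0, -0.1, 0, 0, 0, 1], [0, 0, -0.5, 0, 0, 0, 1], [0, 0, -0.5, 0, 0, 0, 1], [0, 0, -0.4, 0, 0, 1, 1], [0, 0, 0, 0, 0, 1, 1], [0, 0, 0, 0, 0, 1, 1], [0, 0, 0, 0, 0, 1, 1], [0, 0, 0, 0, 0, 1, 1], [0, 0, 0, 0, 0, 1, 1]]]}}

```text
clock: 11.2
position: [521.1, -96.0, 146.1]
eef_rot: [180.0, 0.0, 122.7]
ft_force: [0.2, 0.3, 0.1]
gripper_width: 88.6
```

Call:
{"name": "jog_arm", "arguments": {"deltas": [[[0, 0, -0.5, 0, 0, 1, 1], [0, 0, -0.5, 0, 0, 1, 1], [0, 0, 0, 0, 0, 1, 1], [0, 0, 0, 0, 0, 1, 1], [0, 0, 0, 0, 0, 1, 1], [0, 0, 0, 0, 0, 1, 1], [0, 0, 0, 0, 0, 1, 1], [0, 0, 0, 0, 0, 1, 1], [0, 0, 0, 0, 0, 1, 1], [0, 0, 0, 0, 0, 1, 1], [0, 0, 0, 0, 0, 1, 1], [0, 0, 0, 0, 0, 1, 1]]]}}

```text
clock: 12.7
position: [521.1, -96.0, 206.1]
eef_rot: [180.0, -0.0, 26.7]
ft_force: [0.4, 0.0, 0.1]
gripper_width: 88.0
```

Call:
{"name": "jog_arm", "arguments": {"deltas": [[[0, 0, 0, 0, 0, 1, 1], [0, 0, 0, 0, 0, 1, 1], [0, 0, 0, 0, 0, 1, 1], [0, 0, 0, 0, 0, 1, 1], [0, 0, 0, 0, 0, 0.5, 1], [0, 0, 0, 0, 0, 0, 1]]]}}

```text
clock: 13.45
position: [521.1, -96.0, 206.0]
eef_rot: [180.0, -0.0, -9.0]
ft_force: [-0.7, -0.7, 0.4]
gripper_width: 88.2
```

```bash
python3 - <<'E'
from h import *
st()
m=camera_model('wrist');np.savez('w2.npz',K=m['intrinsics'],R=m['R'],t=m['t'])
cv2.imwrite('pics/w2.png',get_image('wrist')[:,:,::-1])
E
```

```text
t 13.45 pos [521.1 -96.  206. ] rot [ 1.80e+02 -1.00e-02 -8.97e+00] w 88.2 F [-0.7 -0.7  0.4] q6 85.8
```

View pics/w2.png

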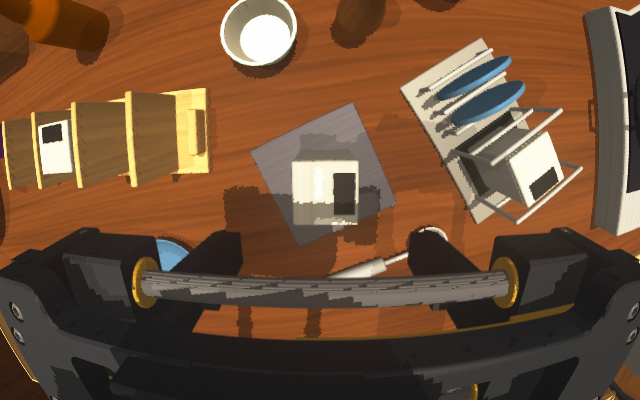

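Tin stands upright on the slate at (325,192), flap and label to the right (-y) as planned. The rack tin's top shows at about (535,168), so I'll measure it from this view too.

```bash
python3 - <<'E'
import cv2,numpy as np
im=cv2.imread('pics/w2.png')
a=cv2.resize(im[140:240,280:370],(540,600),interpolation=cv2.INTER_CUBIC)[:600]
cv2.imwrite('pics/w2a.png',a)
cv2.imwrite('pics/w2b.png',cv2.resize(im[95:225,455:585],(600,600),interpolation=cv2.INTER_CUBIC))
E
```

```text
(no output)
```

View pics/w2a.png

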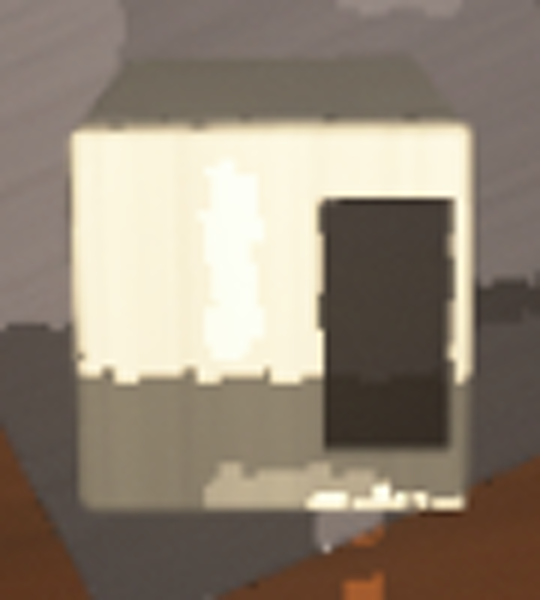

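View pics/w2b.png

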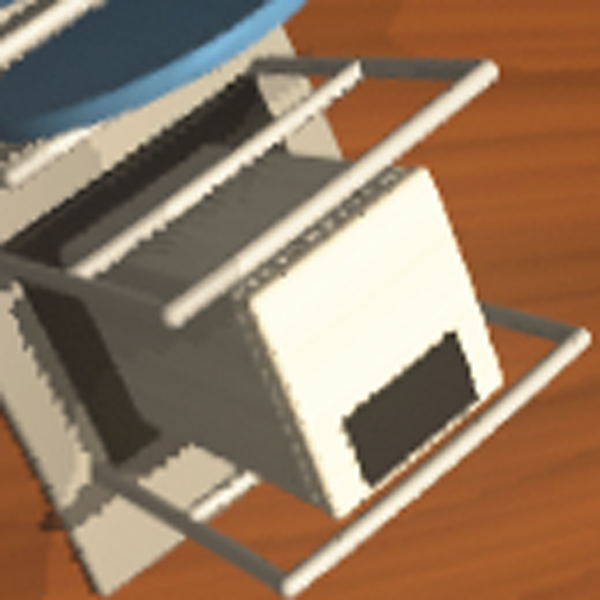

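```bash
python3 - <<'E'
from h import *
z=np.load('w2.npz');m=dict(intrinsics=z['K'],R=z['R'],t=z['t'])
def q(n,pts,s,ox,oy,h):
    P=np.array([onz('wrist',(ox+x/s,oy+y/s),h,m)[:2] for x,y in pts]);c=P.mean(0)
    print(n,np.round(P,1).tolist(),'c',np.round(c,1),'sides',[round(float(np.linalg.norm(P[i]-P[(i+1)%4])),1) for i in range(4)],
     'ang',[round(float(np.degrees(np.arctan2(*(P[j]-P[i])[::-1]))),1) for i,j in ((0,1),(3,2),(3,0),(2,1))])
q('slatetin',[(72,127),(472,125),(470,508),(80,510)],6,280,140,101)
s=600/130
q('rack',[(250,290),(425,170),(502,385),(335,518)],s,455,95,105)
q('hoops',[(175,315),(490,70),(583,335),(290,588)],s,455,95,103)
E
```

```text
slatetin [[555.4, -72.6], [547.3, -126.8], [492.3, -119.4], [500.6, -63.7]] c [523.9 -95.6] sides [54.8, 55.5, 56.3, 55.5] ang [-98.6, -98.6, -9.2, -7.6]
rack [[533.0, -266.4], [553.5, -315.3], [504.3, -339.2], [481.6, -289.3]] c [ 518.1 -302.6] sides [53.0, 54.7, 54.8, 56.2] ang [-67.2, -65.6, 24.0, 26.0]
hoops [[529.6, -249.2], [573.7, -339.0], [512.0, -369.5], [466.9, -279.1]] c [ 520.5 -309.2] sides [100.1, 68.8, 101.1, 69.4] ang [-63.9, -63.5, 25.5, 26.4]
```

Call:
{"name": "jog_arm", "arguments": {"deltas": [[[0, 0, 0.7, 0, 0, 0, 1], [0, 0, 0.7, 0, 0, 0, 1], [0, 0, 0.6, 0, 0, 0, 1], [0, 0, 0.4, 0, 0, 0, 1], [0, 0, 0.1, 0, 0, 0, 1], [0, 0, 0, 0, 0, 0, -1], [0, 0, 0, 0, 0, 0, -1], [0, 0, 0, 0, 0, 0, -1], [0, 0, 0, 0, 0, 0, -1]]]}}

```text
clock: 14.62
position: [521.9, -96.2, 56.8]
eef_rot: [180.0, -0.1, -9.0]
ft_force: [0.6, -0.1, 2.6]
gripper_width: 56.0
```

```bash
python3 - <<'E'
from h import *
st()
plan([521.1,-96,55.71,-9],[(521.1,-96,170,-9,4,-1),(611,111,178,81,14,-1),(611,111,80,81,4,-1),(611,111,66,81,2,-1)])
E
```

```text
t 14.62 pos [521.9 -96.2  56.8] rot [ 1.7999e+02 -1.2000e-01 -9.0000e+00] w 56.0 F [ 0.6 -0.1  2.6] q6 85.9
[[[0,0,-0.48,0,0,0,-1],[0,0,-0.47,0,0,0,-1],[0,0,-0.48,0,0,0,-1],[0,0,-0.47,0,0,0,-1],[0.07,-0.26,-0.01,0,0,-0.8,-1],[0.09,-0.25,-0.01,0,0,-0.81,-1],[0.13,-0.24,-0.01,0,0,-0.8,-1],[0.15,-0.22,-0.01,0,0,-0.8,-1],[0.17,-0.21,-0.01,0,0,-0.81,-1],[0.19,-0.18,-0.01,0,0,-0.8,-1],[0.22,-0.16,-0.01,0,0,-0.8,-1],[0.23,-0.14,-0.01,0,0,-0.81,-1]]]
[[[0.25,-0.11,-0.01,0,0,-0.8,-1],[0.25,-0.08,-0.01,0,0,-0.81,-1],[0.27,-0.05,-0.01,0,0,-0.8,-1],[0.27,-0.03,-0.01,0,0,-0.8,-1],[0.26,0.01,-0.01,0,0,-0.81,-1],[0.27,0.04,-0.01,0,0,-0.8,-1],[0,0,0.41,0,0,0,-1],[0,0,0.41,0,0,0,-1],[0,0,0.41,0,0,0,-1],[0,0,0.41,0,0,0,-1],[0,0,0.11,0,0,0,-1],[0,0,0.12,0,0,0,-1]]]
end [611.14, 110.98, 65.91, 81.0]
```

Call:
{"name": "jog_arm", "arguments": {"deltas": [[[0, 0, -0.48, 0, 0, 0, -1], [0, 0, -0.47, 0, 0, 0, -1], [0, 0, -0.48, 0, 0, 0, -1], [0, 0, -0.47, 0, 0, 0, -1], [0.07, -0.26, -0.01, 0, 0, -0.8, -1], [0.09, -0.25, -0.01, 0, 0, -0.81, -1], [0.13, -0.24, -0.01, 0, 0, -0.8, -1], [0.15, -0.22, -0.01, 0, 0, -0.8, -1], [0.17, -0.21, -0.01, 0, 0, -0.81, -1], [0.19, -0.18, -0.01, 0, 0, -0.8, -1], [0.22, -0.16, -0.01, 0, 0, -0.8, -1], [0.23, -0.14, -0.01, 0, 0, -0.81, -1]]]}}

```text
clock: 16.12
position: [572.2, 22.7, 174.1]
eef_rot: [-180.0, 0.0, 42.6]
ft_force: [0.4, 0.1, -1.7]
gripper_width: 56.0
```

Call:
{"name": "jog_arm", "arguments": {"deltas": [[[0.25, -0.11, -0.01, 0, 0, -0.8, -1], [0.25, -0.08, -0.01, 0, 0, -0.81, -1], [0.27, -0.05, -0.01, 0, 0, -0.8, -1], [0.27, -0.03, -0.01, 0, 0, -0.8, -1], [0.26, 0.01, -0.01, 0, 0, -0.81, -1], [0.27, 0.04, -0.01, 0, 0, -0.8, -1], [0, 0, 0, 0, 0, 0, -1], [0, 0, 0, 0, 0, 0, -1]]]}}

```text
clock: 17.12
position: [610.6, 110.6, 177.7]
eef_rot: [-179.9, 0.0, 80.9]
ft_force: [0.5, -0.4, -1.8]
gripper_width: 55.5
```

```bash
python3 - <<'E'
from h import *
st()
m=camera_model('wrist');np.savez('w3.npz',K=m['intrinsics'],R=m['R'],t=m['t'])
cv2.imwrite('pics/w3.png',get_image('wrist')[:,:,::-1])
cv2.imwrite('pics/s3.png',cv2.resize(get_image('scene')[150:280,150:450,::-1],None,fx=2.6,fy=2.6,interpolation=cv2.INTER_CUBIC))
E
```

```text
t 17.12 pos [610.6 110.6 177.7] rot [-1.7995e+02  4.0000e-02  8.0890e+01] w 55.5 F [ 0.5 -0.4 -1.8] q6 17.1
```

View pics/w3.png

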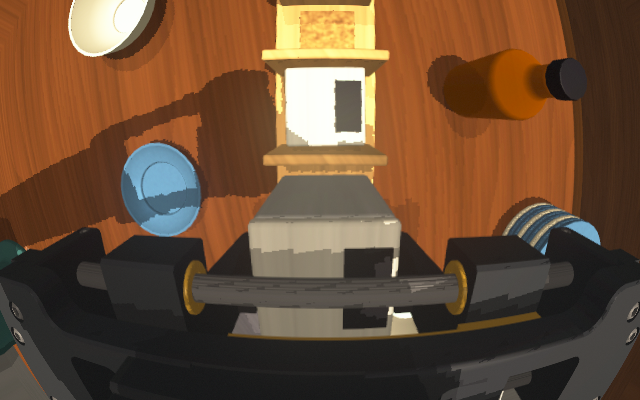

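View pics/s3.png

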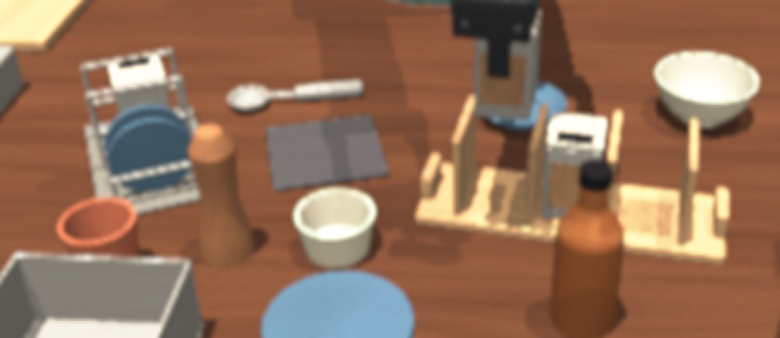

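```bash
python3 - <<'E'
from h import *
z=np.load('w3.npz');m=dict(intrinsics=z['K'],R=z['R'],t=z['t'])
u=np.array([.160,.987]);e=np.array([.987,-.160]);c=np.array([611.1,110.5])
for n,p,h in(('tinL',(249,222),223),('tinR',(399,221),223),('botL',(277,178),128),('botR',(375,178),128),('part near',(325,164),107),('part far',(325,155),107)):
    P=onz('wrist',p,h,m)[:2]-c;print(n,'y',round(P@u,1),'x',round(P@e,1))
E
```

```text
tinL y 31.6 x -27.2
tinR y 32.2 x 25.8
botL y 28.6 x -31.6
botR y 28.9 x 32.2
part near y 34.6 x -0.4
part far y 41.0 x -0.4
```

Call:
{"name": "jog_arm", "arguments": {"deltas": [[[-0.03, 0, 0.3, 0, 0, 0, -1], [0, 0, 0.3, 0, 0, 0, -1], [0, 0, 0.3, 0, 0, 0, -1], [0, 0, 0.3, 0, 0, 0, -1], [0, 0, 0.3, 0, 0, 0, -1], [0, 0, 0.2, 0, 0, 0, -1], [0, 0, 0.1, 0, 0, 0, -1], [0, 0, 0.04, 0, 0, 0, -1], [0, 0, 0, 0, 0, 0, -1]]]}}

```text
clock: 18.35
position: [611.3, 109.3, 68.2]
eef_rot: [180.0, -0.0, 81.0]
ft_force: [0.5, 0.1, -1.5]
gripper_width: 55.8
```

Call:
{"name": "jog_arm", "arguments": {"deltas": [[[0, 0, 0.02, 0, 0, 0, -1], [0, 0, 0.03, 0, 0, 0, -1], [0, 0, 0.02, 0, 0, 0, -1], [0, 0, 0, 0, 0, 0, -1]]]}}

```text
clock: 18.85
position: [610.8, 109.2, 63.4]
eef_rot: [-180.0, 0.0, 81.0]
ft_force: [-0.4, -0.2, -1.6]
gripper_width: 55.9
```

Call:
{"name": "jog_arm", "arguments": {"deltas": [[[0, 0, 0.02, 0, 0, 0, -1], [0, 0, 0.01, 0, 0, 0, -1], [0, 0, 0, 0, 0, 0, -1]]]}}

```text
clock: 19.23
position: [611.1, 109.2, 62.9]
eef_rot: [180.0, 0.0, 81.0]
ft_force: [-3.0, -0.5, 4.5]
gripper_width: 56.1
```

Call:
{"name": "jog_arm", "arguments": {"deltas": [[[0, 0, 0, 0, 0, 0, 1], [0, 0, 0, 0, 0, 0, 1], [0, 0, 0, 0, 0, 0, 1], [0, 0, -0.1, 0, 0, 0, 1], [0, 0, -0.5, 0, 0, 0, 1], [0, 0, -0.8, 0, 0, 0, 1], [0, 0, -0.8, 0, 0, 0, 1], [0, 0, -0.8, 0, 0, 0, 1], [-0.8, 0, 0, 0, 0, 0, 1], [0, 0, 0, 0, 0, 0, 1]]]}}

```text
clock: 20.48
position: [603.6, 59.7, 243.3]
eef_rot: [179.9, 0.0, 80.8]
ft_force: [-1.0, 0.5, 0.7]
gripper_width: 88.5
```

```bash
python3 - <<'E'
from h import *
o=st()
m=camera_model('wrist');np.savez('w4.npz',K=m['intrinsics'],R=m['R'],t=m['t'])
cv2.imwrite('pics/w4.png',get_image('wrist')[:,:,::-1])
E
```

```text
t 20.48 pos [603.6  59.7 243.3] rot [1.7987e+02 2.0000e-02 8.0840e+01] w 88.5 F [-1.   0.5  0.7] q6 12.5
```

View pics/w4.png

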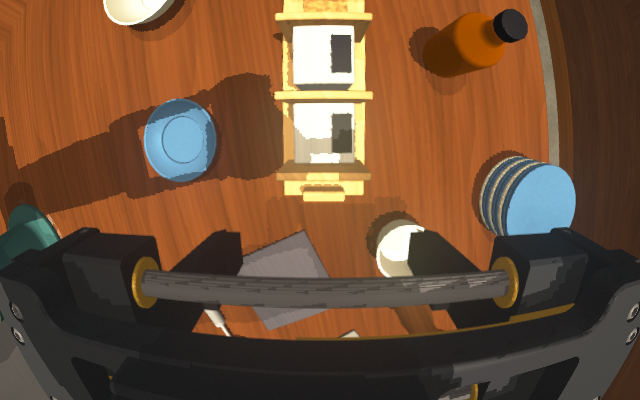

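Both caddy tins stand square with flaps and labels to the right, the guests' side: the good one at (323,55), the turned one at (324,132). Next is the rack, with one check look from above.

```bash
python3 - <<'E'
from h import *
plan([603.35,61.8,241.71,80.96],[(455,-335,231.7,26,12,1)])
E
```

```text
[[[-0.58,-0.12,0.01,0,0,0.57,1],[-0.58,-0.07,0.02,0,0,0.57,1],[-0.59,-0.02,0.01,0,0,0.58,1],[-0.59,0.02,0.02,0,0,0.57,1],[-0.58,0.07,0.01,0,0,0.57,1],[-0.58,0.12,0.01,0,0,0.57,1],[-0.56,0.16,0.02,0,0,0.58,1],[-0.55,0.21,0.01,0,0,0.57,1],[-0.54,0.25,0.02,0,0,0.57,1],[-0.51,0.29,0.01,0,0,0.57,1],[-0.48,0.33,0.01,0,0,0.58,1],[-0.46,0.37,0.02,0,0,0.57,1]]]
end [455.01, -334.93, 231.51, 26.0]
```

Call:
{"name": "jog_arm", "arguments": {"deltas": [[[-0.58, -0.12, 0.01, 0, 0, 0.57, 1], [-0.58, -0.07, 0.02, 0, 0, 0.57, 1], [-0.59, -0.02, 0.01, 0, 0, 0.58, 1], [-0.59, 0.02, 0.02, 0, 0, 0.57, 1], [-0.58, 0.07, 0.01, 0, 0, 0.57, 1], [-0.58, 0.12, 0.01, 0, 0, 0.57, 1], [-0.56, 0.16, 0.02, 0, 0, 0.58, 1], [-0.55, 0.21, 0.01, 0, 0, 0.57, 1], [-0.54, 0.25, 0.02, 0, 0, 0.57, 1], [-0.51, 0.29, 0.01, 0, 0, 0.57, 1], [-0.48, 0.33, 0.01, 0, 0, 0.58, 1], [-0.46, 0.37, 0.02, 0, 0, 0.57, 1]]]}}

```text
clock: 22.02
position: [455.2, -335.1, 230.9]
eef_rot: [-179.9, -0.0, 25.9]
ft_force: [-0.1, -0.6, 0.2]
gripper_width: 88.1
```

Call:
{"name": "jog_arm", "arguments": {"deltas": [[[0, 0, 0, 0, 0, 0, 1], [0, 0, 0, 0, 0, 0, 1]]]}}

```text
clock: 22.28
position: [455.5, -334.0, 231.0]
eef_rot: [-179.9, -0.0, 26.1]
ft_force: [-0.9, -0.1, 0.7]
gripper_width: 88.3
```

```bash
python3 - <<'E'
from h import *
o=st()
m=camera_model('wrist');np.savez('w5.npz',K=m['intrinsics'],R=m['R'],t=m['t'])
im=get_image('wrist')[:,:,::-1];cv2.imwrite('pics/w5.png',im)
for l in ['tin_rack_mid','tin_rack_label','rack']:print(l,[(round(d['p'],2),np.round(d['point'])) for d in mark_of('wrist',l)[:2]])
E
```

```text
t 22.27 pos [ 455.5 -334.   231. ] rot [-1.7992e+02 -1.0000e-02  2.6070e+01] w 88.3 F [-0.9 -0.1  0.7] q6 25.1
tin_rack_mid []
tin_rack_label []
rack []
```

View pics/w5.png

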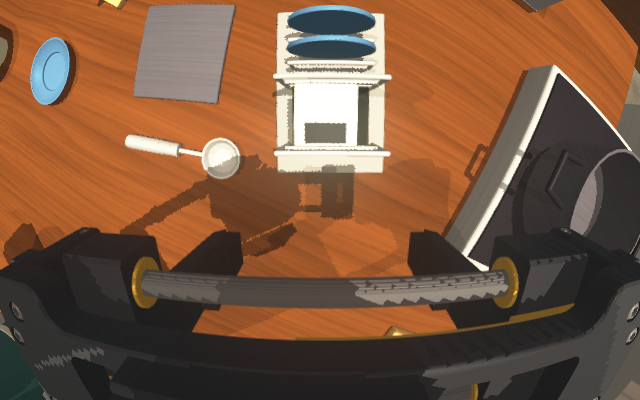

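```bash
python3 - <<'E'
import cv2
im=cv2.imread('pics/w5.png')
cv2.imwrite('pics/w5a.png',cv2.resize(im[65:175,270:395],(682,600),interpolation=cv2.INTER_CUBIC))
E
```

```text
(no output)
```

View pics/w5a.png

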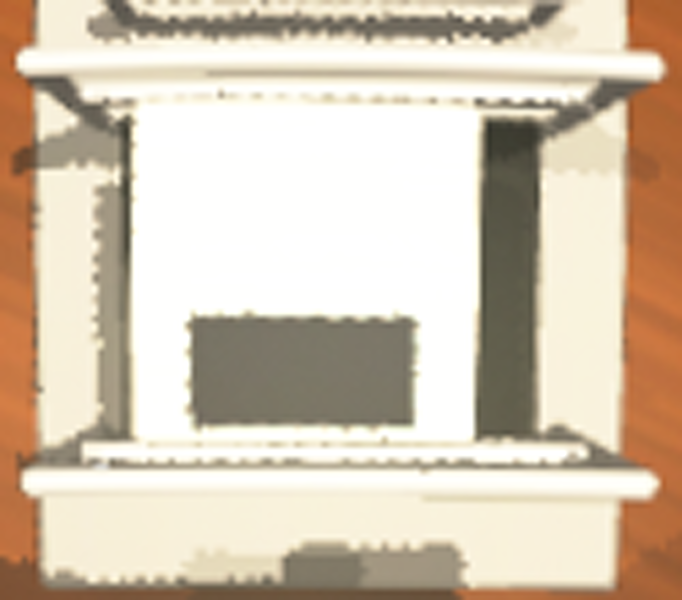

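```bash
python3 - <<'E'
from h import *
z=np.load('w5.npz');m=dict(intrinsics=z['K'],R=z['R'],t=z['t'])
def q(n,pts,s,ox,oy,h):
    P=np.array([onz('wrist',(ox+x/s,oy+y/s),h,m)[:2] for x,y in pts]);c=P.mean(0)
    print(n,'c',np.round(c,1),'sides',[round(float(np.linalg.norm(P[i]-P[(i+1)%4])),1) for i in range(4)],
     'ang',[round(float(np.degrees(np.arctan2(*(P[j]-P[i])[::-1]))),1) for i,j in ((0,1),(3,2),(3,0),(2,1))])
s=5.456
q('rack',[(133,100),(482,98),(475,440),(132,440)],s,270,65,105)
q('hoops',[(20,64),(662,64),(657,484),(22,484)],s,270,65,103)
plan([455.01,-334.93,231.51,26],[(519,-303.7,150,26,3,1),(519,-303.7,60,26,5,1)])
E
```

```text
rack c [ 518.1 -302.9] sides [55.6, 55.6, 55.5, 55.2] ang [-63.4, -63.8, 25.6, 25.5]
hoops c [ 520.6 -308.2] sides [103.9, 69.6, 104.8, 69.3] ang [-63.5, -63.7, 25.7, 26.5]
[[[0.4,0,0.45,0,0,0,1],[0.39,0,0.46,0,0,0,1],[0.4,0,0.45,0,0,0,1],[0,0,0.3,0,0,0,1],[0,0,0.3,0,0,0,1],[0,0,0.3,0,0,0,1],[0,0,0.3,0,0,0,1],[0,0,0.3,0,0,0,1]]]
end [519.18, -303.63, 59.91, 26.0]
```

Call:
{"name": "jog_arm", "arguments": {"deltas": [[[0.4, 0, 0.45, 0, 0, 0, 1], [0.39, 0, 0.46, 0, 0, 0, 1], [0.4, 0, 0.45, 0, 0, 0, 1], [0, 0, 0.3, 0, 0, 0, 1], [0, 0, 0.3, 0, 0, 0, 1], [0, 0, 0.3, 0, 0, 0, 1], [0, 0, 0.3, 0, 0, 0, 1], [0, 0, 0.3, 0, 0, 0, 1], [0, 0, 0, 0, 0, 0, 1]]]}}

```text
clock: 23.6
position: [517.9, -303.0, 57.8]
eef_rot: [-179.8, 0.1, 26.0]
ft_force: [-0.2, 0.6, 0.2]
gripper_width: 88.4
```

Call:
{"name": "jog_arm", "arguments": {"deltas": [[[0, 0, 0, 0, 0, 0, -1], [0, 0, 0, 0, 0, 0, -1], [0, 0, 0, 0, 0, 0, -1], [0, 0, 0, 0, 0, 0, -1]]]}}

```text
clock: 24.1
position: [519.7, -303.8, 60.6]
eef_rot: [180.0, -0.0, 26.0]
ft_force: [-0.4, 1.5, 3.0]
gripper_width: 55.8
```

```bash
python3 - <<'E'
from h import *
plan([519.18,-303.63,59.91,26],[(519.2,-303.6,172,26,6,-1),(521,-96,170,171,20,-1),(521,-96,70,171,4,-1),(521,-96,58,171,2,-1)])
E
```

```text
[[[0,0,-0.31,0,0,0,-1],[0,0,-0.31,0,0,0,-1],[0,0,-0.31,0,0,0,-1],[0,0,-0.32,0,0,0,-1],[0,0,-0.31,0,0,0,-1],[0,0,-0.31,0,0,0,-1],[0.08,-0.15,0,0,0,-0.91,-1],[0.09,-0.15,0,0,0,-0.9,-1],[0.12,-0.13,0.01,0,0,-0.91,-1],[0.13,-0.11,0,0,0,-0.9,-1],[0.14,-0.1,0,0,0,-0.91,-1],[0.15,-0.08,0,0,0,-0.91,-1]]]
[[[0.17,-0.06,0,0,0,-0.9,-1],[0.17,-0.04,0,0,0,-0.91,-1],[0.17,-0.02,0.01,0,0,-0.91,-1],[0.17,0.01,0,0,0,-0.9,-1],[0.17,0.03,0,0,0,-0.91,-1],[0.17,0.04,0,0,0,-0.9,-1],[0.16,0.07,0,0,0,-0.91,-1],[0.14,0.09,0,0,0,-0.91,-1],[0.14,0.11,0.01,0,0,-0.9,-1],[0.12,0.12,0,0,0,-0.91,-1],[0.11,0.14,0,0,0,-0.91,-1],[0.09,0.15,0,0,0,-0.9,-1]]]
[[[0.06,0.16,0,0,0,-0.91,-1],[0.05,0.16,0.01,0,0,-0.9,-1],[0,0,0.42,0,0,0,-1],[0,0,0.41,0,0,0,-1],[0,0,0.42,0,0,0,-1],[0,0,0.41,0,0,0,-1],[0,0,0.1,0,0,0,-1],[0,0,0.1,0,0,0,-1]]]
end [521.0, -96.22, 58.11, 170.96]
```

Call:
{"name": "jog_arm", "arguments": {"deltas": [[[0, 0, -0.31, 0, 0, 0, -1], [0, 0, -0.31, 0, 0, 0, -1], [0, 0, -0.31, 0, 0, 0, -1], [0, 0, -0.32, 0, 0, 0, -1], [0, 0, -0.31, 0, 0, 0, -1], [0, 0, -0.31, 0, 0, 0, -1], [0.08, -0.15, 0, 0, 0, -0.91, -1], [0.09, -0.15, 0, 0, 0, -0.9, -1], [0.12, -0.13, 0.01, 0, 0, -0.91, -1], [0.13, -0.11, 0, 0, 0, -0.9, -1], [0.14, -0.1, 0, 0, 0, -0.91, -1], [0.15, -0.08, 0, 0, 0, -0.91, -1]]]}}

```text
clock: 25.6
position: [519.9, -241.3, 172.1]
eef_rot: [-180.0, -0.0, 69.8]
ft_force: [-0.2, -0.5, -1.5]
gripper_width: 55.8
```

Call:
{"name": "jog_arm", "arguments": {"deltas": [[[0.17, -0.06, 0, 0, 0, -0.9, -1], [0.17, -0.04, 0, 0, 0, -0.91, -1], [0.17, -0.02, 0.01, 0, 0, -0.91, -1], [0.17, 0.01, 0, 0, 0, -0.9, -1], [0.17, 0.03, 0, 0, 0, -0.91, -1], [0.17, 0.04, 0, 0, 0, -0.9, -1], [0.16, 0.07, 0, 0, 0, -0.91, -1], [0.14, 0.09, 0, 0, 0, -0.91, -1], [0.14, 0.11, 0.01, 0, 0, -0.9, -1], [0.12, 0.12, 0, 0, 0, -0.91, -1], [0.11, 0.14, 0, 0, 0, -0.91, -1], [0.09, 0.15, 0, 0, 0, -0.9, -1]]]}}

```text
clock: 27.1
position: [520.8, -116.2, 171.0]
eef_rot: [180.0, 0.0, 156.7]
ft_force: [0.7, -1.2, -2.4]
gripper_width: 55.9
```

Call:
{"name": "jog_arm", "arguments": {"deltas": [[[0.06, 0.16, 0, 0, 0, -0.91, -1], [0.05, 0.16, 0.01, 0, 0, -0.9, -1], [0, 0, 0.42, 0, 0, 0, -1], [0, 0, 0.41, 0, 0, 0, -1], [0, 0, 0.42, 0, 0, 0, -1], [0, 0, 0.41, 0, 0, 0, -1], [0, 0, 0.1, 0, 0, 0, -1], [0, 0, 0.1, 0, 0, 0, -1], [0, 0, 0, 0, 0, 0, -1]]]}}

```text
clock: 28.22
position: [521.6, -96.4, 58.7]
eef_rot: [-180.0, 0.0, 171.0]
ft_force: [0.3, -0.1, -1.3]
gripper_width: 55.6
```

Call:
{"name": "jog_arm", "arguments": {"deltas": [[[0, 0, 0.02, 0, 0, 0, -1], [0, 0, 0.02, 0, 0, 0, -1], [0, 0, 0, 0, 0, 0, -1]]]}}

```text
clock: 28.6
position: [521.8, -96.4, 56.6]
eef_rot: [-180.0, 0.1, 171.0]
ft_force: [-0.4, 0.7, 2.6]
gripper_width: 55.6
```

Call:
{"name": "jog_arm", "arguments": {"deltas": [[[0, 0, 0, 0, 0, 0, 1], [0, 0, 0, 0, 0, 0, 1], [0, 0, 0, 0, 0, 0, 1], [0, 0, -0.1, 0, 0, 0, 1], [0, 0, -0.6, 0, 0, 0, 1], [0, 0, -0.6, 0, 0, 0, 1], [0, 0, -0.6, 0, 0, 1, 1], [0, 0, -0.6, 0, 0, 1, 1], [0, 0, 0, 0, 0, 1, 1], [0, 0, 0, 0, 0, 1, 1], [0, 0, 0, 0, 0, 1, 1], [0, 0, 0, 0, 0, 1, 1]]]}}

```text
clock: 30.1
position: [521.1, -96.2, 206.1]
eef_rot: [180.0, 0.0, 122.7]
ft_force: [0.6, 0.0, -0.9]
gripper_width: 88.0
```

Call:
{"name": "jog_arm", "arguments": {"deltas": [[[0, 0, 0, 0, 0, 1, 1], [0, 0, 0, 0, 0, 1, 1], [0, 0, 0, 0, 0, 1, 1], [0, 0, 0, 0, 0, 1, 1], [0, 0, 0, 0, 0, 1, 1], [0, 0, 0, 0, 0, 0.25, 1], [0, 0, 0, 0, 0, 0, 1]]]}}

```text
clock: 30.98
position: [521.1, -96.2, 205.9]
eef_rot: [180.0, 0.0, 81.1]
ft_force: [-1.0, -0.3, 0.3]
gripper_width: 88.4
```

```bash
python3 - <<'E'
from h import *
o=st()
m=camera_model('wrist');np.savez('w6.npz',K=m['intrinsics'],R=m['R'],t=m['t'])
im=get_image('wrist')[:,:,::-1];cv2.imwrite('pics/w6.png',im)
E
```

```text
t 30.98 pos [521.1 -96.2 205.9] rot [179.99   0.    81.09] w 88.4 F [-1.  -0.3  0.3] q6 -4.2
```

View pics/w6.png

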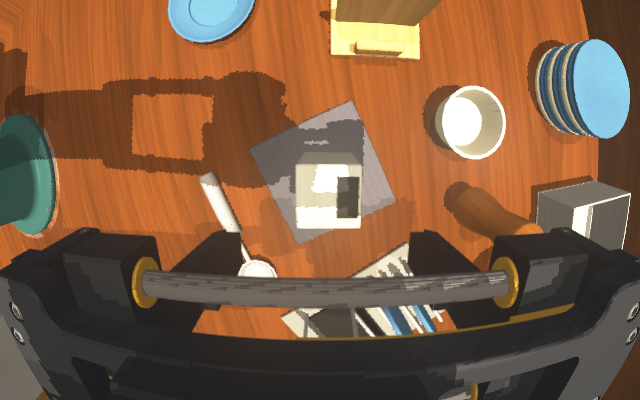

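```bash
python3 - <<'E'
from h import *
z=np.load('w6.npz');m=dict(intrinsics=z['K'],R=z['R'],t=z['t'])
P=np.array([onz('wrist',p,101,m)[:2] for p in((296,163),(361,163),(361,228.5),(297,228))])
print(P.mean(0),[np.linalg.norm(P[i]-P[i-1]) for i in range(4)])
E
```

```text
[524.90256482 -94.85458296] [np.float64(56.66306697461467), np.float64(53.44471778708447), np.float64(57.25195274968342), np.float64(55.59992511135371)]
```

Call:
{"name": "jog_arm", "arguments": {"deltas": [[[0, 0, 0.7, 0, 0, 0, 1], [0, 0, 0.7, 0, 0, 0, 1], [0, 0, 0.6, 0, 0, 0, 1], [0, 0, 0.4, 0, 0, 0, 1], [0, 0, 0.1, 0, 0, 0, 1], [0, 0, 0, 0, 0, 0, 1]]]}}

```text
clock: 31.78
position: [521.3, -96.3, 55.9]
eef_rot: [-180.0, -0.0, 81.0]
ft_force: [0.5, -0.2, -0.7]
gripper_width: 88.2
```

Call:
{"name": "jog_arm", "arguments": {"deltas": [[[0, 0, 0, 0, 0, 0, -1], [0, 0, 0, 0, 0, 0, -1], [0, 0, 0, 0, 0, 0, -1], [0, 0, 0, 0, 0, 0, -1]]]}}

```text
clock: 32.28
position: [522.1, -96.5, 56.6]
eef_rot: [179.9, 0.0, 81.0]
ft_force: [1.8, 0.5, 2.3]
gripper_width: 55.7
```

```bash
python3 - <<'E'
from h import *
plan([521,-96.22,55.7,80.96],[(521,-96.22,190,80.96,6,-1),(635.3,259.5,190,80.96,12,-1)])
E
```

```text
[[[0,0,-0.37,0,0,0,-1],[0,0,-0.38,0,0,0,-1],[0,0,-0.37,0,0,0,-1],[0,0,-0.37,0,0,0,-1],[0,0,-0.38,0,0,0,-1],[0,0,-0.37,0,0,0,-1],[0.51,0.08,0,0,0,0,-1],[0.52,0.08,0,0,0,0,-1],[0.51,0.08,0,0,0,0,-1],[0.51,0.08,0,0,0,0,-1],[0.51,0.08,0,0,0,0,-1],[0.52,0.07,0,0,0,0,-1]]]
[[[0.51,0.08,0,0,0,0,-1],[0.51,0.08,0,0,0,0,-1],[0.52,0.08,0,0,0,0,-1],[0.51,0.08,0,0,0,0,-1],[0.51,0.08,0,0,0,0,-1],[0.51,0.08,0,0,0,0,-1]]]
end [635.27, 259.24, 190.1, 80.96]
```

Call:
{"name": "jog_arm", "arguments": {"deltas": [[[0, 0, -0.37, 0, 0, 0, -1], [0, 0, -0.38, 0, 0, 0, -1], [0, 0, -0.37, 0, 0, 0, -1], [0, 0, -0.37, 0, 0, 0, -1], [0, 0, -0.38, 0, 0, 0, -1], [0, 0, -0.37, 0, 0, 0, -1], [0.51, 0.08, 0, 0, 0, 0, -1], [0.52, 0.08, 0, 0, 0, 0, -1], [0.51, 0.08, 0, 0, 0, 0, -1], [0.51, 0.08, 0, 0, 0, 0, -1], [0.51, 0.08, 0, 0, 0, 0, -1], [0.52, 0.07, 0, 0, 0, 0, -1]]]}}

```text
clock: 33.78
position: [577.4, 82.7, 189.2]
eef_rot: [-179.9, 0.0, 81.0]
ft_force: [0.3, 0.5, -1.5]
gripper_width: 55.8
```

Call:
{"name": "jog_arm", "arguments": {"deltas": [[[0.51, 0.08, 0, 0, 0, 0, -1], [0.51, 0.08, 0, 0, 0, 0, -1], [0.52, 0.08, 0, 0, 0, 0, -1], [0.51, 0.08, 0, 0, 0, 0, -1], [0.51, 0.08, 0, 0, 0, 0, -1], [0.51, 0.08, 0, 0, 0, 0, -1], [0, 0, 0, 0, 0, 0, -1], [0, 0, 0, 0, 0, 0, -1]]]}}

```text
clock: 34.78
position: [634.4, 258.6, 189.1]
eef_rot: [-179.9, 0.1, 81.0]
ft_force: [-0.3, -0.2, -2.0]
gripper_width: 56.1
```

```bash
python3 - <<'E'
from h import *
st()
m=camera_model('wrist');np.savez('w7.npz',K=m['intrinsics'],R=m['R'],t=m['t'])
cv2.imwrite('pics/w7.png',get_image('wrist')[:,:,::-1])
cv2.imwrite('pics/s7.png',cv2.resize(get_image('scene')[130:280,280:480,::-1],None,fx=4,fy=4,interpolation=cv2.INTER_CUBIC))
E
```

```text
t 34.77 pos [634.4 258.6 189.1] rot [-1.799e+02  9.000e-02  8.101e+01] w 56.1 F [-0.3 -0.2 -2. ] q6 29.1
```

View pics/w7.png

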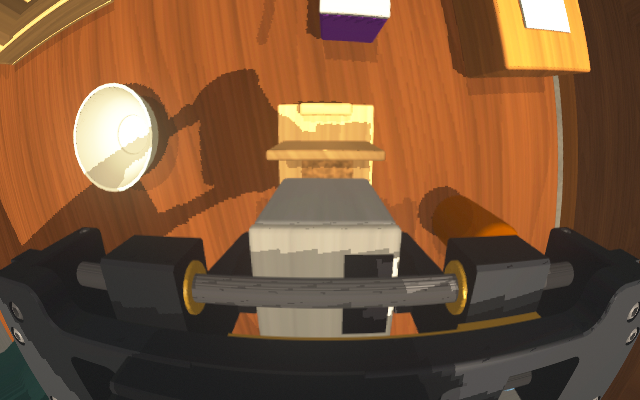

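View pics/s7.png

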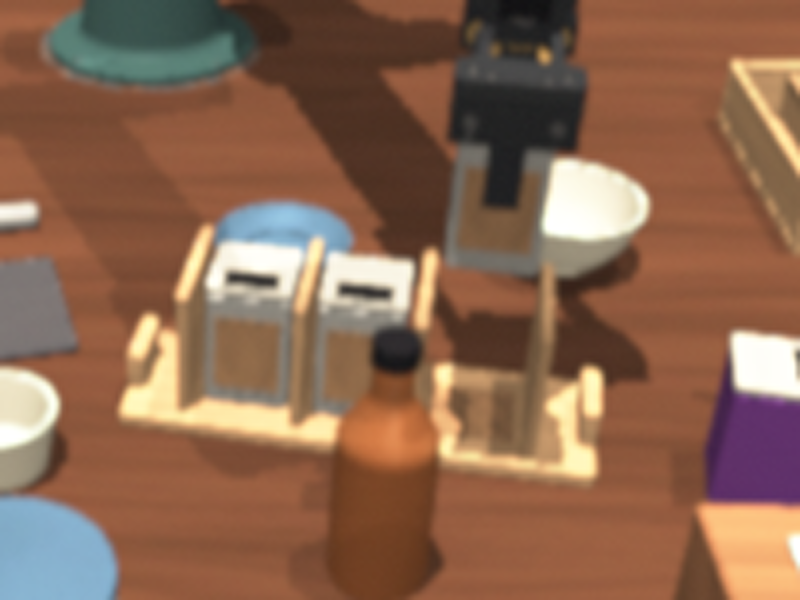

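```bash
python3 - <<'E'
from h import *
z=np.load('w7.npz');m=dict(intrinsics=z['K'],R=z['R'],t=z['t'])
u=np.array([.160,.987]);e=np.array([.987,-.160]);c=np.array([635.5,260.5])
print('cam',(-z['R'].T@z['t']))
for n,p,h in(('tinL',(249,225),235),('tinR',(400,225),235),('botL',(283,179),140),('botR',(371,179),140),('part160',(325,160),107),('part150',(325,151),107),('part142',(325,142),107),('pL',(267,159),107),('pR',(384,159),107)):
    P=onz('wrist',p,h,m)[:2]-c;print(n,'y',round(P@u,1),'x',round(P@e,1))
im=cv2.imread('pics/w7.png');cv2.imwrite('pics/w7a.png',cv2.resize(im[95:235,240:410],None,fx=4,fy=4,interpolation=cv2.INTER_CUBIC))
E
```

```text
cam [645.2747503  325.21236155 335.67881227]
tinL y 28.6 x -27.4
tinR y 29.0 x 25.8
botL y 25.9 x -27.9
botR y 26.3 x 29.1
part160 y 33.8 x -0.8
part150 y 40.5 x -0.8
part142 y 47.2 x -0.9
pL y 34.6 x -44.4
pR y 35.2 x 43.5
```

View pics/w7a.png

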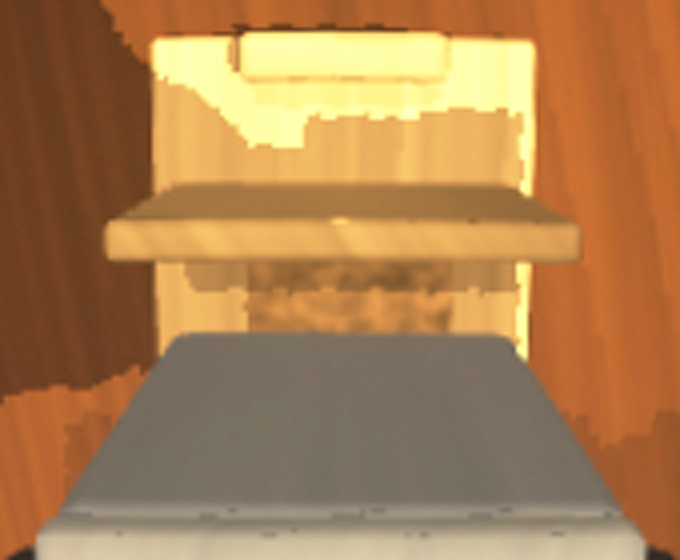

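Call:
{"name": "jog_arm", "arguments": {"deltas": [[[0, 0, 0.3, 0, 0, 0, -1], [0, 0, 0.35, 0, 0, 0, -1], [0, 0, 0.35, 0, 0, 0, -1], [0, 0, 0.35, 0, 0, 0, -1], [0, 0, 0.3, 0, 0, 0, -1], [0, 0, 0.2, 0, 0, 0, -1], [0, 0, 0.12, 0, 0, 0, -1], [0, 0, 0.05, 0, 0, 0, -1], [0, 0, 0.04, 0, 0, 0, -1], [0, 0, 0.03, 0, 0, 0, -1], [0, 0, 0, 0, 0, 0, -1]]]}}

```text
clock: 36.25
position: [635.4, 259.3, 65.0]
eef_rot: [180.0, -0.0, 81.0]
ft_force: [0.4, 0.9, -1.8]
gripper_width: 55.5
```

Call:
{"name": "jog_arm", "arguments": {"deltas": [[[0, 0, 0.02, 0, 0, 0, -1], [0, 0, 0.02, 0, 0, 0, -1], [0, 0, 0, 0, 0, 0, -1]]]}}

```text
clock: 36.62
position: [635.3, 259.3, 62.5]
eef_rot: [180.0, -0.0, 81.0]
ft_force: [-0.4, 0.4, -0.5]
gripper_width: 55.6
```

Call:
{"name": "jog_arm", "arguments": {"deltas": [[[0, 0, 0.01, 0, 0, 0, -1], [0, 0, 0.01, 0, 0, 0, -1], [0, 0, 0, 0, 0, 0, -1]]]}}

```text
clock: 37.0
position: [635.4, 259.3, 62.5]
eef_rot: [180.0, -0.0, 81.0]
ft_force: [-2.6, -0.7, 6.7]
gripper_width: 55.6
```

Contact at the expected height. I'll release, rise, and back off for a check.

Call:
{"name": "jog_arm", "arguments": {"deltas": [[[0, 0, 0, 0, 0, 0, 1], [0, 0, 0, 0, 0, 0, 1], [0, 0, 0, 0, 0, 0, 1], [0, 0, -0.1, 0, 0, 0, 1], [0, 0, -0.5, 0, 0, 0, 1], [0, 0, -0.8, 0, 0, 0, 1], [0, 0, -0.8, 0, 0, 0, 1], [0, 0, -0.9, 0, 0, 0, 1], [-0.8, 0, 0, 0, 0, 0, 1], [-0.8, 0, 0, 0, 0, 0, 1], [-0.8, 0, 0, 0, 0, 0, 1], [0, -0.8, 0, 0, 0, 0, 1]]]}}

```text
clock: 38.5
position: [566.5, 121.1, 247.6]
eef_rot: [179.9, 0.0, 80.7]
ft_force: [-0.7, 0.4, 0.1]
gripper_width: 87.9
```

Call:
{"name": "jog_arm", "arguments": {"deltas": [[[0, -0.8, 0, 0, 0, 0, 1], [0, 0, 0, 0, 0, 0, 1], [0, 0, 0, 0, 0, 0, 1]]]}}

```text
clock: 38.88
position: [518.5, 132.2, 248.0]
eef_rot: [179.9, -0.0, 81.0]
ft_force: [-0.9, 0.7, -0.1]
gripper_width: 88.3
```

```bash
python3 - <<'E'
from h import *
st()
m=camera_model('wrist');np.savez('w8.npz',K=m['intrinsics'],R=m['R'],t=m['t'])
cv2.imwrite('pics/w8.png',get_image('wrist')[:,:,::-1])
a=get_image('scene')[130:280,280:480,::-1];cv2.imwrite('pics/s8.png',cv2.resize(a,None,fx=4,fy=4,interpolation=cv2.INTER_CUBIC))
for l in ["tin_rack_mid","tin_back_mid","tin_good_mid","tin_rack_label","tin_back_label"]:
  for c in("scene","wrist"):
    print(l,c,[(round(d['p'],2),np.round(d['point']).astype(int).tolist()) for d in mark_of(c,l)[:4]])
E
```

```text
t 38.88 pos [518.5 132.2 248. ] rot [ 1.7988e+02 -3.0000e-02  8.1010e+01] w 88.3 F [-0.9  0.7 -0.1] q6 20.6
tin_rack_mid scene [(0.85, [634, 258, 58])]
tin_rack_mid wrist []
tin_back_mid scene [(0.84, [686, 430, 46]), (0.7, [611, 110, 61])]
tin_back_mid wrist [(0.21, [781, 184, -4])]
tin_good_mid scene [(0.76, [622, 184, 57]), (0.74, [415, 355, 1])]
tin_good_mid wrist []
tin_rack_label scene [(0.85, [664, 259, 62])]
tin_rack_label wrist []
tin_back_label scene [(0.87, [638, 109, 59]), (0.62, [691, 458, 52])]
tin_back_label wrist []
```

View pics/w8.png

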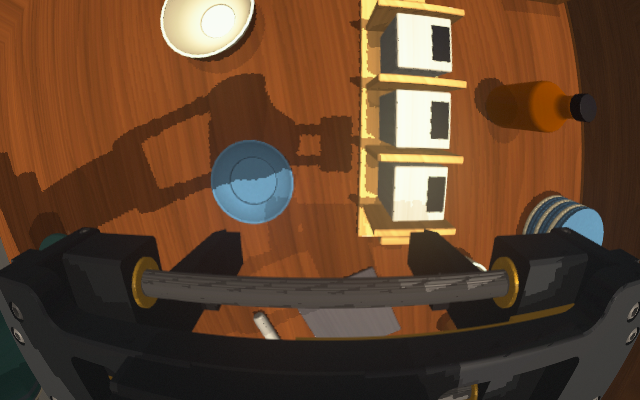

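View pics/s8.png

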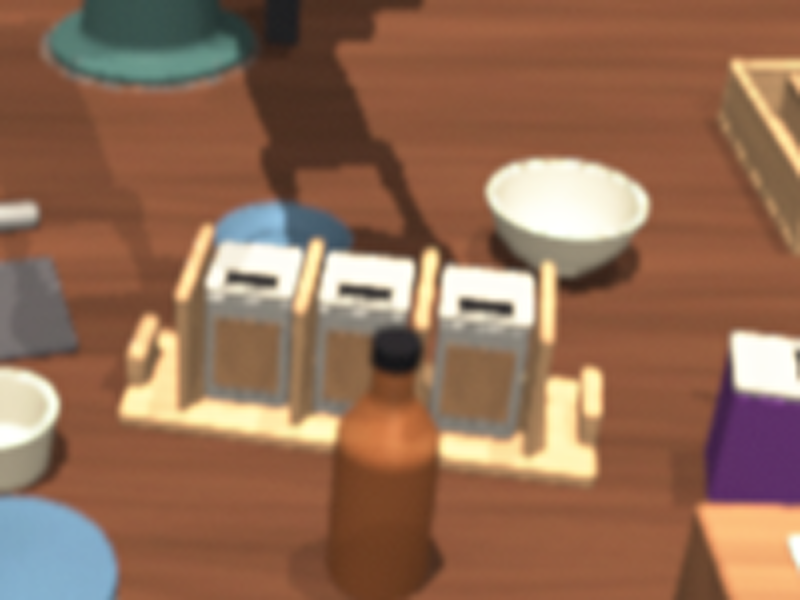

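All three tins stand level with the partitions, labels to the guests' side: (255,330), (350,340) and (485,350) in the scene crop, aligned in the wrist view too. The gripper is clear, so I'm handing in.

```bash
python3 -c "
from cell import *
print(close_job())"
```

```text
the job is handed in; nothing more can be done
None
```

I handed the job in at about 39 s of the 72 s. All three tins now stand in the caddy with their labels facing the guests' side.

- **Back-to-front tin:** I took it by label and back and put it down on the slate a quarter turn on. I regripped it there, because the last joint could not do the half turn in one go, and put it back in its own bay turned round.
- **Rack tin:** I lifted it by its unlabelled sides, regripped it by label and back on the slate, and lowered it onto the liner until it touched bottom.

**Last checks**
- The scene and wrist pictures show all three tins upright and level with the partition tops. The gripper was clear of everything.
- The scene network put the rack tin at (634, 258), 2–3 mm from the bay centre I measured. It put the turned tin at (611, 110), about 3 mm from its start, and the third tin within about 1 mm of its start.
- Seating was gentle: lowering stopped at 4–7 N of contact force, at TCP heights of 62.5–62.9 mm. That matches the 62.9 mm read when I first gripped the turned tin on the caddy floor.
- The bystanders in the last pictures showed no visible shift, but I did not measure them again.

**What disagreed or missed**
- The wrist-camera networks found none of the tins in the last view, so there I went by the picture.
- The scene network again reported the purple look-alike as a candidate for the turned tin, and I left it alone.
- On the slate, the wrist view put both tins 3–4 mm off the tool position. A look above each bay settled this: I shifted the turned tin about 2 mm, and the rack tin was already centred.

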